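# Set the gas-ballast cap a quarter turn open and hold it

### The arm

A 7-joint arm with a two-finger parallel gripper is mounted at the origin on the work surface. World frame = base frame: x ahead of the robot, y to its left, z up, the work surface at z = 0. Lengths are in m, angles in rad, forces in N, time in s.
With the tool pointing down it reaches from about 0.425 to 0.875 m from the base axis. Payload 8.4 kg.
Tool frame: the origin (TCP) lies at the very end of the fingers, on their centre line; the grasp point (between the pads) lies 19 mm behind it; z points along the fingers, x is the direction in which the jaws open and shut, and the axes are right-handed (so a half turn about z gives the same grasp; the last joint's range is limited). The gripper opens to 85 mm and grips with 20 to 120 N. Pads are 22 mm wide; open, the fingers measure 114 mm over their backs; the gripper's body (76 mm by 85 mm) begins 54 mm behind the grasp point. The pads swing forward as they close: fully open they stand 13 mm farther back than shut.
Start: joints at [-1.322, 0.333, 0.04, 1.465, -0.013, 1.343, -0.059], TCP at [0.222, 0.611, 0.231] pointing down, gripper open.
Joint ranges: [-2.58, 2.58], [-0.38, 2.09], [-1.3, 1.39], [0.25, 2.4], [-1.5, 4.64], [0.08, 2.09], [-2.65, 2.65]. Speed limits (rad/s): [2.22, 2.22, 2.79, 2.79, 3.14, 3.14, 3.14].

### API

Orientations are given as a rotation vector (axis times angle).
In Python, from plant import get_state, cams, r gives the robot as it stands.
- The arm moves only by the tool drive_tool, never from a script. Its arguments are lists of equal length, an entry for each row: "claw": the opening, from -1 (shut) to 1 (fully open); "slide": the shift along the tool's x, y, z in cm, a list of three; "roll": the turn about the tool's z in rad. In form: {"claw": [claw, ...], "slide": [[dx, dy, dz], ...], "roll": [roll, ...]}. A call has 1 to 20 rows; each row is the pose to reach, as a shift and turn from the pose commanded when the call began, along the tool's axes at that moment; what a row does not reach only later rows make up. A row lasts 1/8 s, in which the tool goes at most 62.5 mm and 10.7 degrees, less where a joint would pass 70% of its speed; a pose out of reach is approached as far as the arm can. A call with a gripper value outside its range is refused whole. The fingers move at their own pace and stop on an object; "newtons" is the grip in N (left out, the last holds). Time passes only in rows, so rows that repeat a pose let the fingers close. It gives the time, the measured TCP pose, the force and the opening at its end, in the units of the state.
- get_state(): the state, without advancing time (a new reading comes with each control period).
- cams.get_image(name): name is "scene" or "side" or "wrist"; returns (picture, depth): 420x560x3 uint8, blue, green, red; 420x560 float32, m along the optical axis (not along the pixel's ray), 0 where there is no reading.
- cams.get_calibration(name): a dict with "fx", "fy", "cx", "cy" (pixels), "distortion" ([k1, k2, p1, p2, k3] as OpenCV has them; the pictures are not rectified), "eye" and "orientation" of the camera in the world. Camera axes: x right, y down, z forward; pixel columns grow to the right and rows downward; lengths in m; the calibration is good to about 2 mm. A picture is of the moment at which its call begins: read the wrist's pose just before it. get_calibration takes no time and is no camera call; for the wrist camera it gives the pose at the moment of the call.
- r.sign_off(): hands the job in, once; it reports no verdict.
The state is a dict: "time": time; "joints": joint angles; "qvel": joint speeds; "joint_efforts": joint torques, N m; "tool_pos": TCP position; "eef_rot": TCP orientation; "contact_force": force on the tool from outside, world axes, zero at the start; "torque": the same for the moment, N m; "opening": finger opening in m.
Only numpy, scipy, OpenCV 4.12 (cv2) and the standard library are available. Lean on these libraries where they do the work, as an engineer would, in place of code of your own. Each camera call takes 0.05 s, during which the arm holds its last target.

### The job

On the vacuum bench, screw the larger knurled cap (the 44 mm one) clockwise down its thread until it bottoms out, then back it off a quarter turn. Finish with the gripper still holding the cap by its knurled rim, a quarter turn open and still: do not let go at the end. Leave the smaller cap and the things lying about as they are.

Things in the scene. Friction and masses are not known exactly. Their poses are not given: they have to be found in the camera images.
- big_cap (a joint): turn of the larger knurled cap on its thread, rad: 0 = bottomed out hard on its shoulder, growing as it is unscrewed (anticlockwise from above, right-hand thread); it starts half a turn to nearly a full turn open and stops at 7. Clockwise from above tightens. It turns against slight friction (about 0.06 N m) and stays where it is left; past the stop the fingers slip round on the rim without harm at a moderate grip (25 N serves well). 5 mm of height per full turn.
- big_cap_mid (a point): centre of the larger cap, on its upright axis and half-way up. The cap is a black round knurled knob, 44 mm in diameter and 26 mm high, with a small 3 mm high radial rib on its top (x of this point points along the rib, z up). Bottomed out, the centre is 65 mm above the table and the rib points to the index mark on its block; it rises 0.8 mm per rad unscrewed. Below it is a 36 mm collar, so that fingers may reach down beside the cap to 40 mm above the table.
- big_valve: fixed aluminium valve block that carries the larger cap on a vertical stub through its middle: body 74 mm square, base plate 86 mm square, top 34 mm above the table; origin at the underside centre; small raised index mark (to 37 mm) on its top at its +x edge. The two blocks may stand either way round, left or right.
- small_valve: fixed aluminium valve block, 66 mm square (base plate 78 mm), with the smaller cap; top of the block 34 mm, of the cap about 75 mm above the table; to be left alone
- small_cap_rib (a point): outer end of the rib on top of the smaller knurled cap (30 mm diameter, 18 mm high), 11 mm off its axis; to be left alone
- screwdriver: bystander: screwdriver, 170 mm, lying between the two valve blocks (origin: about its middle, underside); loose, to be left where it lies
- seal_ring: bystander: steel seal ring lying flat, 40 mm across, 8 mm high; loose, to be left where it lies
- blank: bystander: steel blanking flange lying flat, 55 mm across, 8 mm high; loose, to be left where it lies
- dust_disc: bystander: thin round plastic dust cover lying flat, 50 mm across, 6 mm high; loose, to be left where it lies
- adapter: bystander: small flat electronics box, 85 x 65 x 24 mm; loose, to be left where it lies
- parts_case: bystander: flat parts case with clear lid, 130 x 180 x 44 mm; loose, to be left where it lies
- gauge: bystander: upright round steel vacuum gauge head, 48 mm across, 72 mm high; loose, to be left where it lies
There are look-alikes about, which are no part of the job. Leave any red look-alike of the big_valve alone.

How it is judged:
By the outcome, as a careful person would: the job done as asked, in the order asked, and still so for the second after the job is handed in, while the arm keeps its last pose, push and grip.
It also fails if it takes over 64 s, if anything falls off the work surface, if the arm or the gripper's body presses on something with over 40 N, if the wrist force passes 120 N, or if a joint passes its speed limit or range.

## Working session

There is one attempt and no reset: what is moved stays moved. The work goes in short steps, Python scripts to look and compute and a tool call to move; the robot and the scene stay as the last step left them, time stands still between calls to the robot, and variables do not carry over. Pictures are saved under pics/ and viewed, and the job is handed in when it is done.

Besides the shell and the picture viewer there is one more tool, called in YAML: its name, and indented under it one key for each argument. drive_tool: Moves the arm, as the interface text tells. Its arguments: {"type":"object","properties":{"claw":{"type":"array"},"slide":{"type":"array"},"roll":{"type":"array"},"newtons":{"type":"number"}},"required":["claw","slide","roll"]}

```bash
ls; mkdir -p pics
python3 - <<'E'
from plant import get_state,cams
import cv2,pickle
s=get_state();print(s)
for n in ["scene","side","wrist"]:
    c=cams.get_calibration(n);im,d=cams.get_image(n)
    cv2.imwrite(f"pics/{n}0.png",im);pickle.dump((c,im,d),open(f"{n}0.pkl","wb"));print(n,c)
E
```

```text
pics
{'time': 0.0, 'joints': array([-1.32218473,  0.33393952,  0.0398307 ,  1.46629179, -0.01340861,
        1.34332145, -0.05849433]), 'qvel': array([-1.02730659e-03, -2.50034655e-06,  3.32633124e-04,  6.50042064e-05,
        5.35729662e-04, -6.14153348e-04,  2.43712382e-04]), 'joint_efforts': array([ 1.42747440e-04, -6.58523083e+01,  1.36536609e+00, -4.05583477e+01,
        1.67195377e-02,  1.22677046e-02, -3.79235996e-05]), 'tool_pos': array([0.22138499, 0.61063127, 0.23039214]), 'eef_rot': array([ 2.57142878e+00,  1.80298981e+00, -2.09150801e-03]), 'contact_force': array([-0.40047024, -0.18037345, -0.15388844]), 'torque': array([ 0.01061898, -0.00526622,  0.01126808]), 'opening': 0.08537774611238098}
scene {'fx': 387.097855524025, 'fy': 387.097855524025, 'cx': 284.853648477237, 'cy': 203.37430575251855, 'distortion': array([-0.02769551,  0.        ,  0.        ,  0.        ,  0.        ]), 'eye': array([1.03659359, 0.25828845, 0.71748687]), 'orientation': array([-1.34609099, -2.29608856,  0.82818798])}
side {'fx': 393.9629296452993, 'fy': 393.9629296452993, 'cx': 274.4903749899732, 'cy': 212.83615581805452, 'distortion': array([0.02530027, 0.        , 0.        , 0.        , 0.        ]), 'eye': array([ 0.45054285, -0.62647994,  0.7372966 ]), 'orientation': array([-2.37586337,  0.17274525, -0.07839217])}
wrist {'fx': 372.7791712475124, 'fy': 372.7791712475124, 'cx': 281.7054081530778, 'cy': 206.1878554103471, 'distortion': array([0.00454551, 0.        , 0.        , 0.        , 0.        ]), 'eye': array([0.15565496, 0.63604851, 0.37227676]), 'orientation': array([2.37434692, 1.6645686 , 0.23373964])}
```

View pics/scene0.png

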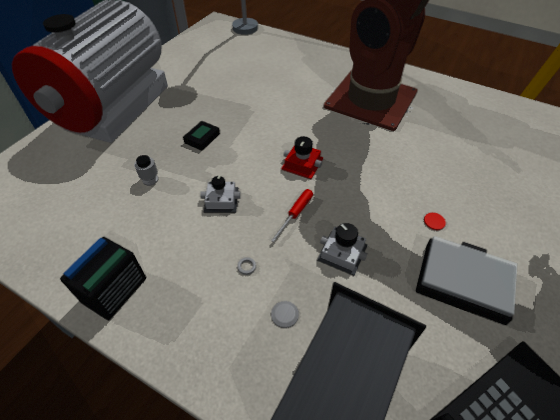

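View pics/side0.png

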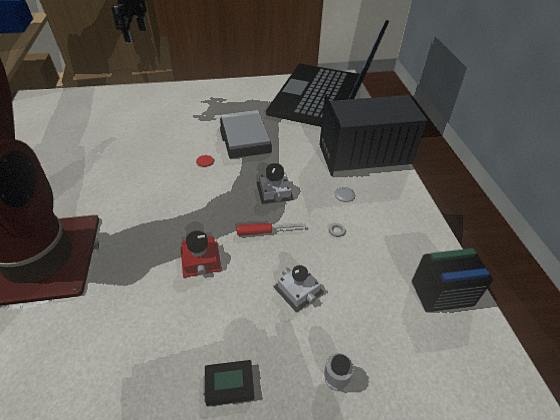

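View pics/wrist0.png

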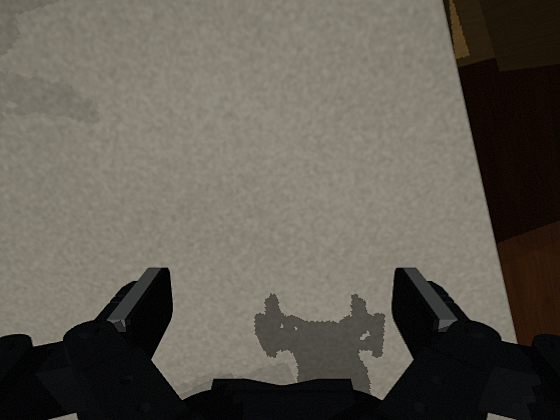

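Scene view, candidates for the big cap: the aluminium block at (346,237), the aluminium block at (219,187), the red look-alike at (303,150) and the gauge at (147,168). The block at (346,237) looks like the larger aluminium one. I'll check it with a crop and a measurement.

```bash
cat > h.py <<'E'
import numpy as np,cv2,pickle
from scipy.spatial.transform import Rotation as R
def K(c): return np.array([[c['fx'],0,c['cx']],[0,c['fy'],c['cy']],[0,0,1]])
def ray(c,uv):
    p=cv2.undistortPoints(np.array(uv,float).reshape(-1,1,2),K(c),np.array(c['distortion'])).reshape(-1,2)
    return np.c_[p,np.ones(len(p))]@R.from_rotvec(c['orientation']).as_matrix().T
def plane(c,uv,z):
    d=ray(c,uv);e=np.array(c['eye']);return e+d*((z-e[2])/d[:,2])[:,None]
def depthpts(c,d,uv):
    uv=np.array(uv).reshape(-1,2);r=ray(c,uv);return np.array(c['eye'])+r*d[uv[:,1],uv[:,0]][:,None]
def proj(c,P):
    Rm=R.from_rotvec(c['orientation']).as_matrix();t=-Rm.T@np.array(c['eye'])
    return cv2.projectPoints(np.array(P,float).reshape(-1,1,3),cv2.Rodrigues(Rm.T)[0],t,K(c),np.array(c['distortion']))[0].reshape(-1,2)
def circ(xy):
    A=np.c_[2*xy,np.ones(len(xy))];s=np.linalg.lstsq(A,(xy**2).sum(1),rcond=None)[0]
    return s[:2],np.sqrt(s[2]+s[:2]@s[:2])
E
python3 - <<'E'
from h import *
out=[]
for n,b in [("scene",(310,215,70)),("side",(240,150,70)),("scene",(185,160,70)),("side",(265,250,70))]:
    c,im,d=pickle.load(open(n+"0.pkl","rb"));x,y,w=b
    out.append(cv2.resize(im[y:y+w,x:x+w],(290,290),interpolation=cv2.INTER_CUBIC))
    uu,vv=np.meshgrid(np.arange(x,x+w),np.arange(y,y+w));uv=np.c_[uu.ravel(),vv.ravel()]
    P=depthpts(c,d,uv);hgt=P[:,2]
    g=im[uv[:,1],uv[:,0]].max(1)
    m=(hgt>.055)&(hgt<.11);Q=P[m]
    print(n,b,m.sum(),"zmax",hgt[hgt<.12].max(),"xy min",Q.min(0),"max",Q.max(0),'blk',hgt[(hgt>.02)&(hgt<.04)].max())
    top=Q[Q[:,2]>np.percentile(Q[:,2],60)];print(' top',top.min(0),top.max(0),np.median(top,0))
cv2.imwrite("pics/crop0.png",np.vstack([np.hstack(out[:2]),np.hstack(out[2:])]))
E
```

```text
scene (310, 215, 70) 447 zmax 0.08489947366721817 xy min [0.54940795 0.12572821 0.05624237] max [0.59483063 0.17098725 0.08489947] blk 0.03992551400149191
 top [0.55039785 0.12771924 0.07999601] [0.59209125 0.16956462 0.08489947] [0.57033616 0.14837189 0.08102288]
side (240, 150, 70) 276 zmax 0.0851751351768637 xy min [0.54783945 0.12518628 0.0564639 ] max [0.59330942 0.17172529 0.08517514] blk 0.03973268934554919
 top [0.55068123 0.12546055 0.08070111] [0.59091426 0.16964837 0.08517514] [0.57022698 0.14868957 0.08197398]
scene (185, 160, 70) 163 zmax 0.07580661821234458 xy min [ 0.56261097 -0.1847506   0.05527509] max [ 0.59370526 -0.15298596  0.07580662] blk 0.039762768603498255
 top [ 0.56449258 -0.18323279  0.07091622] [ 0.59150842 -0.15595465  0.07580662] [ 0.57765564 -0.16979666  0.07172907]
side (265, 250, 70) 211 zmax 0.07650705648316058 xy min [ 0.55955985 -0.18444722  0.05573466] max [ 0.59109573 -0.15221612  0.07650706] blk 0.03952967090131143
 top [ 0.56201815 -0.18273583  0.07195549] [ 0.58877146 -0.1555823   0.07650706] [ 0.57393927 -0.1694547   0.07278902]
```

View pics/crop0.png

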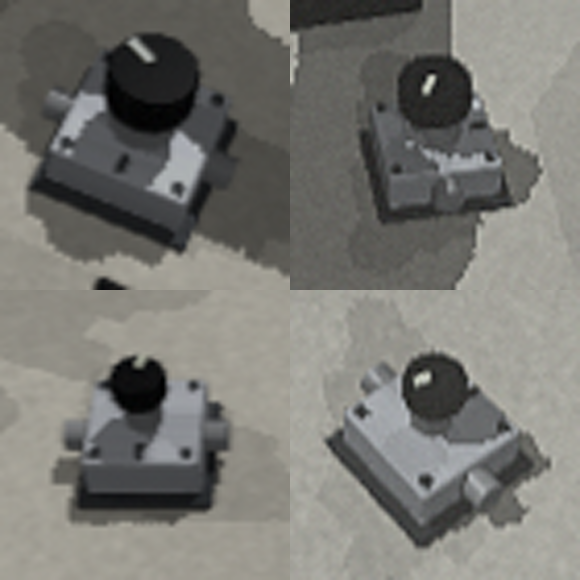

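Run:
```python
from h import *
ctr=np.array([.5705,.1485])
for n,b,t in [("scene",(310,215,70),130),("side",(240,150,70),110)]:
    c,im,d=pickle.load(open(n+"0.pkl","rb"));x,y,w=b
    uu,vv=np.meshgrid(np.arange(x,x+w),np.arange(y,y+w));uv=np.c_[uu.ravel(),vv.ravel()]
    g=im[uv[:,1],uv[:,0]].min(1)
    X=plane(c,uv,.0835)
    m=(np.hypot(*(X[:,:2]-ctr).T)<.02)&(g>90)
    P=X[m,:2]-ctr; print(n,m.sum(),P.mean(0),np.degrees(np.arctan2(*P.mean(0)[::-1])),P.min(0),P.max(0))
    # cap top dark pts
c,im,d=pickle.load(open("scene0.pkl","rb"))
p=plane(c,[[310+123/290*70,215+163/290*70]],.037)[0,:2]-ctr
print('mark',p,np.hypot(*p),np.degrees(np.arctan2(p[1],p[0])))
# block orientation from depth
uu,vv=np.meshgrid(np.arange(310,380),np.arange(215,285));uv=np.c_[uu.ravel(),vv.ravel()]
P=depthpts(c,d,uv);m=(P[:,2]>.032)&(P[:,2]<.036)&(np.hypot(*(P[:,:2]-ctr).T)<.06)
print(cv2.minAreaRect((P[m,:2]*1000).astype(np.float32)))
```

```text
scene 16 [-0.00499266 -0.0099016 ] -116.7584973848759 [-0.0093371 -0.016918 ] [-0.00067739 -0.00292927]
side 13 [-0.00192797 -0.0069885 ] -105.42296236636295 [-0.00903511 -0.01767094] [0.01802013 0.01126773]
mark [0.03029741 0.00319619] 0.03046553520270106 6.022078360809419
((572.5120239257812, 148.6507568359375), (72.7983169555664, 72.9063949584961), 3.372623920440674)
```

```bash
cat > goto.py <<'E'
import sys
from h import *
from plant import get_state
s=get_state();t=np.array(list(map(float,sys.argv[1:4])))
Rm=R.from_rotvec(s['eef_rot']).as_matrix()
print('t',s['time'],'tcp',s['tool_pos'].round(4),'q',s['joints'].round(3),'toolx deg',np.degrees(np.arctan2(Rm[1,0],Rm[0,0])).round(2),'z',Rm[:,2].round(4),'open',s['opening'],'F',s['contact_force'].round(1),'T',s['torque'].round(2))
print('slide cm',((Rm.T@(t-s['tool_pos']))*100).round(2))
E
python3 goto.py .5705 .1485 .20
```

```text
t 0.15 tcp [0.2215 0.6108 0.2306] q [-1.322  0.334  0.04   1.466 -0.013  1.343 -0.058] toolx deg 70.07 z [-4.0e-04 -1.1e-03 -1.0e+00] open 0.08514424800966205 F [ 0.6  0.7 -0.4] T [ 0.   -0.01  0.01]
slide cm [-31.55  48.57   3.1 ]
```

drive_tool:
  claw: [1,1,1,1,1,1,1,1,1,1,1,1,1,1]
  slide:
    - [-2.6,4.05,0]
    - [-5.3,8.1,0]
    - [-7.9,12.1,0]
    - [-10.5,16.2,0]
    - [-13.1,20.2,0]
    - [-15.8,24.3,0]
    - [-18.4,28.3,0]
    - [-21.0,32.4,0]
    - [-23.7,36.4,1]
    - [-26.3,40.5,2]
    - [-28.9,44.5,3]
    - [-31.55,48.57,3.1]
    - [-31.55,48.57,3.1]
    - [-31.55,48.57,3.1]
  roll: [0,0,0,0,0,0,0,0,0,0,0,0,0,0]

```text
time: 1.9
tool_pos: [0.5703, 0.1493, 0.2]
eef_rot: [-2.572, -1.803, 0.001]
contact_force: [-0.4, 0.6, 0.0]
opening: 0.0855
```

```bash
python3 goto.py .5705 .1485 .20
python3 - <<'E'
from plant import cams
import cv2,pickle
c=cams.get_calibration("wrist");im,d=cams.get_image("wrist")
cv2.imwrite("pics/w1.png",im);pickle.dump((c,im,d),open("w1.pkl","wb"))
E
```

```text
t 1.9 tcp [0.5703 0.1493 0.2   ] q [-0.677  0.236  0.409  1.678 -0.099  1.248  0.975] toolx deg 70.07 z [-7.e-04  1.e-04 -1.e+00] open 0.08547627367379487 F [-0.4  0.6  0. ] T [-0.01 -0.01  0.03]
slide cm [-0.07  0.05  0.  ]
```

View pics/w1.png

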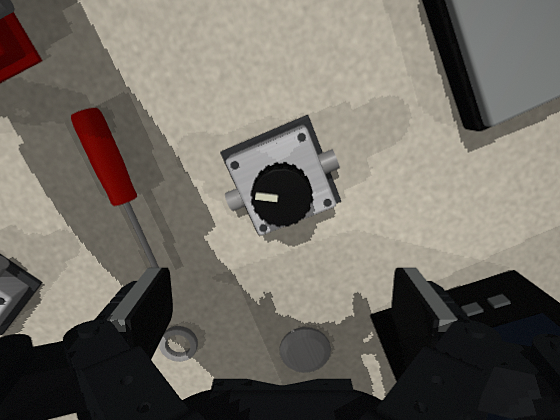

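The wrist view confirms it: an aluminium block with a black knurled cap at (282,194) and its rib pointing left at (265,198). The screwdriver is at (110,170), well clear. I'll refine the axis and rib angle.

Run:
```python
from h import *
c,im,d=pickle.load(open("w1.pkl","rb"))
uu,vv=np.meshgrid(np.arange(230,340),np.arange(140,250));uv=np.c_[uu.ravel(),vv.ravel()]
P=depthpts(c,d,uv);z=P[:,2]
top=(z>.078)&(z<.0865);Q=P[top];print('top z',np.median(Q[:,2]),cv2.minEnclosingCircle((Q[:,:2]*1000).astype(np.float32)))
ctr=np.array(cv2.minEnclosingCircle((Q[:,:2]*1000).astype(np.float32))[0])/1000
print('flat z',np.median(Q[:,2]))
g=im[uv[:,1],uv[:,0]].min(1)
X=plane(c,uv,.0838)[:,:2];m=(g>110)&(np.hypot(*(X-ctr).T)<.0185);p=X[m]-ctr
l=cv2.fitLine((p*1000).astype(np.float32),cv2.DIST_L2,0,.01,.01).ravel()
print('rib',m.sum(),p.mean(0),np.degrees(np.arctan2(p.mean(0)[1],p.mean(0)[0])),l,np.degrees(np.arctan2(l[1],l[0])))
b=(z>.0325)&(z<.0365)&(np.hypot(*(P[:,:2]-ctr).T)<.053)
# restrict to square: angle via minAreaRect
print(cv2.minAreaRect((P[b,:2]*1000).astype(np.float32)))
```

```text
top z 0.0806412761692395 ((569.5438842773438, 150.0034637451172), 22.894515991210938)
flat z 0.0806412761692395
rib 150 [-0.00522325 -0.0094388 ] -118.959275289217 [ 0.45803586  0.8889337  -5.2232475  -9.438804  ] 62.73956
((569.4732055664062, 150.09327697753906), (72.52769470214844, 72.59028625488281), 2.542318820953369)
```

drive_tool:
  claw: [1,1,1,1,1,1,1,1,1,1,1,1,1,1]
  slide:
    - [0,0,0.5]
    - [0,0,1]
    - [0,0,2]
    - [0,0,3]
    - [0,0,4]
    - [0,0,5]
    - [0,0,6]
    - [0,0,7]
    - [0,0,9]
    - [0,0,11]
    - [0,0,13]
    - [0,0,14.5]
    - [0,0,15.3]
    - [0,0,15.3]
  roll: [-0.18,-0.36,-0.54,-0.72,-0.9,-1.08,-1.26,-1.4,-1.4,-1.4,-1.4,-1.4,-1.4,-1.4]
  newtons: 25

```text
time: 3.7
tool_pos: [0.5703, 0.1492, 0.0471]
eef_rot: [-0.805, -3.036, 0.001]
contact_force: [1.1, 0.2, -0.0]
opening: 0.0855
```

```bash
python3 goto.py .570 .1493 .047
python3 - <<'E'
from plant import cams
import cv2,pickle
c=cams.get_calibration("side");im,d=cams.get_image("side")
cv2.imwrite("pics/s2.png",cv2.resize(im[100:240,180:380],(800,560),interpolation=cv2.INTER_CUBIC))
E
```

```text
t 3.7 tcp [0.5703 0.1492 0.0471] q [-0.507  0.379  0.212  1.82  -0.095  0.953  2.369] toolx deg 150.31 z [-6.e-04 -2.e-04 -1.e+00] open 0.08553858226775037 F [ 1.1  0.2 -0. ] T [-0.05  0.06 -0.02]
slide cm [ 0.04 -0.    0.01]
```

View pics/s2.png

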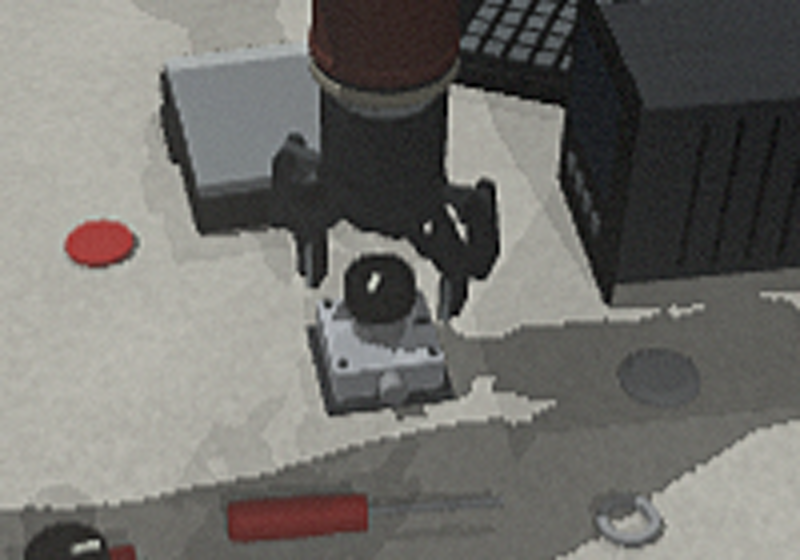

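The crop shows the open fingers straddling the cap (cap at about (380,285) in the crop), with nothing touched. Next I close at 25 N.

drive_tool:
  claw: [-1,-1,-1,-1,-1,-1,-1,-1,-1,-1]
  slide:
    - [0,0,0]
    - [0,0,0]
    - [0,0,0]
    - [0,0,0]
    - [0,0,0]
    - [0,0,0]
    - [0,0,0]
    - [0,0,0]
    - [0,0,0]
    - [0,0,0]
  roll: [0,0,0,0,0,0,0,0,0,0]
  newtons: 25

```text
time: 5.0
tool_pos: [0.5694, 0.1499, 0.0482]
eef_rot: [-0.804, -3.035, -0.001]
contact_force: [-9.2, 1.5, 11.5]
opening: 0.0429
```

```bash
python3 goto.py .570 .1493 .047
```

```text
t 5.0 tcp [0.5694 0.1499 0.0482] q [-0.507  0.377  0.211  1.82  -0.097  0.957  2.369] toolx deg 150.33 z [-0.0021  0.0012 -1.    ] open 0.04293761676708682 F [-9.2  1.5 11.5] T [ 0.33  1.99 -0.01]
slide cm [-0.08 -0.03  0.12]
```

drive_tool:
  claw: [-1,-1,-1,-1,-1,-1,-1,-1,-1,-1,-1,-1,-1,-1,-1,-1,-1,-1,-1,-1]
  slide:
    - [0.05,0,-0.05]
    - [0.1,0,-0.09]
    - [0.1,0,-0.07]
    - [0.1,0,-0.06]
    - [0.1,0,-0.05]
    - [0.1,0,-0.03]
    - [0.1,0,-0.02]
    - [0.1,0,0.0]
    - [0.1,0,0.01]
    - [0.1,0,0.02]
    - [0.1,0,0.03]
    - [0.1,0,0.05]
    - [0.1,0,0.06]
    - [0.1,0,0.07]
    - [0.1,0,0.09]
    - [0.1,0,0.1]
    - [0.1,0,0.11]
    - [0.1,0,0.12]
    - [0.1,0,0.13]
    - [0.1,0,0.13]
  roll: [0,0,0.16,0.32,0.48,0.64,0.8,0.96,1.12,1.28,1.44,1.6,1.76,1.92,2.08,2.24,2.4,2.56,2.72,2.8]

```text
time: 7.5
tool_pos: [0.5691, 0.1489, 0.0461]
eef_rot: [3.128, -0.284, -0.002]
contact_force: [-5.8, -1.9, 5.4]
opening: 0.0433
```

```bash
python3 goto.py .5694 .1499 .045
```

```text
t 7.5 tcp [0.5691 0.1489 0.0461] q [-0.951  0.474  0.775  1.844 -0.393  0.985 -0.189] toolx deg -10.36 z [-1.4e-03 -6.0e-04 -1.0e+00] open 0.04330719164863905 F [-5.8 -1.9  5.4] T [-0.2   1.09  0.03]
slide cm [ 0.01 -0.1   0.11]
```

drive_tool:
  claw: [-1,-1,-1,-1,-1,-1,-1,-1,-1]
  slide:
    - [0.03,0,0.01]
    - [0.05,0,0.02]
    - [0.05,0,0.04]
    - [0.05,0,0.05]
    - [0.05,0,0.06]
    - [0.05,0,0.07]
    - [0.05,0,0.08]
    - [0.05,0,0.09]
    - [0.05,0,0.09]
  roll: [0.15,0.3,0.45,0.6,0.75,0.9,1.05,1.15,1.15]

```text
time: 8.62
tool_pos: [0.5687, 0.1493, 0.0451]
eef_rot: [2.472, -1.935, -0.004]
contact_force: [-10.7, 0.3, 9.6]
opening: 0.0434
```

```bash
python3 goto.py .5694 .1499 .045
python3 - <<'E'
from plant import cams
import cv2,pickle
o=[]
for n,x,y in [("scene",310,200),("side",240,140)]:
    c=cams.get_calibration(n);im,d=cams.get_image(n);pickle.dump((c,im,d),open(n+"3.pkl","wb"))
    o.append(cv2.resize(im[y:y+70,x:x+70],(390,390),interpolation=cv2.INTER_CUBIC))
import numpy as np
cv2.imwrite("pics/c3.png",np.hstack(o))
E
```

```text
t 8.625 tcp [0.5687 0.1493 0.0451] q [-1.123  0.596  1.035  1.85  -0.592  1.046 -1.176] toolx deg -76.1 z [-3.4e-03 -2.0e-04 -1.0e+00] open 0.04336471964972369 F [-10.7   0.3   9.6] T [-0.02  2.1  -0.09]
slide cm [-0.05 -0.08  0.01]
```

View pics/c3.png

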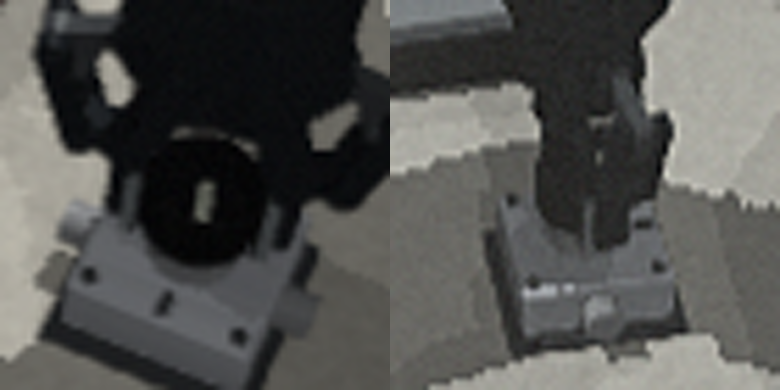

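The scene crop shows the rib nearly on the index mark, with about 12° left. Now I'll ease it onto the stop.

drive_tool:
  claw: [-1,-1,-1,-1,-1,-1,-1,-1]
  slide:
    - [0,0.08,-0.05]
    - [0,0.08,-0.05]
    - [0,0.08,-0.04]
    - [0,0.08,-0.04]
    - [0,0.08,-0.04]
    - [0,0.08,-0.04]
    - [0,0.08,-0.04]
    - [0,0.08,-0.04]
  roll: [0,0.05,0.1,0.15,0.2,0.25,0.3,0.3]

```text
time: 9.72
tool_pos: [0.5693, 0.1494, 0.0453]
eef_rot: [2.159, -2.281, 0.0]
contact_force: [-0.6, 0.8, -2.2]
opening: 0.0436
```

```bash
python3 goto.py .5694 .1499 .045
```

```text
t 9.725 tcp [0.5693 0.1494 0.0453] q [-1.161  0.637  1.101  1.853 -0.65   1.067 -1.428] toolx deg -93.13 z [-3.e-04 -5.e-04 -1.e+00] open 0.04359669431977055 F [-0.6  0.8 -2.2] T [0.23 0.22 0.53]
slide cm [-0.05 -0.    0.03]
```

drive_tool:
  claw: [-1,-1,-1,-1,-1,-1]
  slide:
    - [0,0,0]
    - [0,0,0]
    - [0,0,0]
    - [0,0,0]
    - [0,0,0]
    - [0,0,0]
  roll: [0.05,0.1,0.15,0.2,0.2,0.2]

```text
time: 10.48
tool_pos: [0.5697, 0.1492, 0.0455]
eef_rot: [-1.922, 2.485, -0.001]
contact_force: [1.1, 2.3, -4.5]
opening: 0.0432
```

```bash
python3 goto.py .5694 .1499 .045
python3 - <<'E'
from plant import cams
import cv2,pickle
o=[]
for n,x,y in [("scene",310,200)]:
    c=cams.get_calibration(n);im,d=cams.get_image(n);pickle.dump((c,im,d),open(n+"4.pkl","wb"))
    o.append(cv2.resize(im[y:y+70,x:x+70],(490,490),interpolation=cv2.INTER_CUBIC))
cv2.imwrite("pics/c4.png",o[0])
E
```

```text
t 10.475 tcp [0.5697 0.1492 0.0455] q [-1.183  0.668  1.143  1.853 -0.691  1.086 -1.596] toolx deg -104.57 z [ 5.e-04 -1.e-04 -1.e+00] open 0.043153550274089764 F [ 1.1  2.3 -4.5] T [ 0.16 -0.32  0.72]
slide cm [-0.06  0.04  0.05]
```

View pics/c4.png

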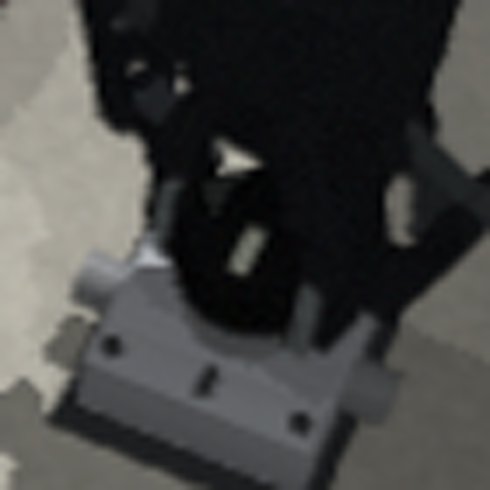

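```bash
cat > rib.py <<'E'
import sys
from h import *
c,im,d=pickle.load(open(sys.argv[1],"rb"));zc=float(sys.argv[2]);th=int(sys.argv[3])
uu,vv=np.meshgrid(np.arange(310,380),np.arange(200,275));uv=np.c_[uu.ravel(),vv.ravel()]
P=depthpts(c,d,uv);g=im[uv[:,1],uv[:,0]].min(1)
for ctr in ([.5705,.1485],[.5697,.1495]):
    X=plane(c,uv,zc)[:,:2]-ctr
    m=(g>th)&(np.hypot(*X.T)<.0185)&(P[:,2]>.074)&(P[:,2]<.088);p=X[m]
    l=cv2.fitLine((p*1000).astype(np.float32),cv2.DIST_L2,0,.01,.01).ravel()
    a=p.mean(0);print(m.sum(),a,'ang mean',np.degrees(np.arctan2(a[1],a[0])),'line',np.degrees(np.arctan2(l[1],l[0])))
E
python3 rib.py scene4.pkl .081 70; python3 rib.py scene3.pkl .081 70
```

```text
14 [ 0.00827486 -0.00126967] ang mean -8.72328308133322 line 26.556824
12 [ 0.00999549 -0.00126726] ang mean -7.2255882250307275 line 24.815014
12 [0.01120946 0.00333939] ang mean 16.589243423612693 line 11.877233
11 [0.01139205 0.00230401] ang mean 11.43369790320817 line 14.427809
```

Run:
```python
from plant import cams
import cv2,pickle
c=cams.get_calibration("wrist");im,d=cams.get_image("wrist");pickle.dump((c,im,d),open("w4.pkl","wb"));cv2.imwrite("pics/w4.png",im)
```

```text
(no output)
```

View pics/w4.png

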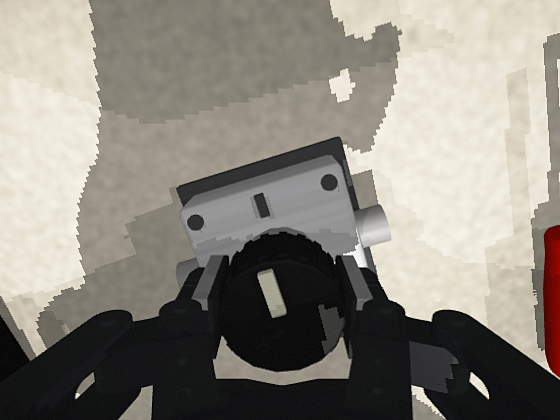

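The wrist view shows the rib at (271,292) pointing straight at the index mark at (262,206), so the cap is bottomed. I'll measure the angle here as the zero reference.

```bash
cat > ribw.py <<'E'
import sys
from h import *
c,im,d=pickle.load(open(sys.argv[1],"rb"));zc=float(sys.argv[2])
m=(im.min(2)>100).astype(np.uint8);m[:,:235]=0;m[:,315:]=0;m[:265]=0;m[335:]=0
n,L,S,C=cv2.connectedComponentsWithStats(m)
k=1+np.argmax(S[1:,4]);v,u=np.nonzero(L==k);print('blob',S[k],C[k])
X=plane(c,np.c_[u,v],zc)[:,:2]
r=cv2.minAreaRect((X*1000).astype(np.float32));print(r)
l=cv2.fitLine((X*1000).astype(np.float32),cv2.DIST_L2,0,.01,.01).ravel();print('line',np.degrees(np.arctan2(l[1],l[0])),X.mean(0), 'from axis', np.degrees(np.arctan2(*(X.mean(0)-[.5695,.1497])[::-1])))
E
python3 ribw.py w4.pkl .081
python3 - <<'E'
from h import *
c,im,d=pickle.load(open("w4.pkl","rb"))
a=plane(c,[[256,194],[266,216]],.037);print(a,np.degrees(np.arctan2(*(a[0]-a[1])[1::-1])))
p=plane(c,[[195,222],[329,182]],.034);print('bolts',p,np.degrees(np.arctan2(*(p[0]-p[1])[1::-1])))
E
```

```text
blob [258 269  28  49 733] [271.36152797 293.03001364]
((581.6812133789062, 150.64149475097656), (16.517492294311523, 5.097240447998047), 2.543125867843628)
line 2.4010422 [0.58180146 0.15062286] from axis 4.290332683769858
[[0.60434037 0.15236066 0.037     ]
 [0.59403702 0.1508679  0.037     ]] 8.243678809072549
bolts [[0.59828806 0.18170504 0.034     ]
 [0.60091556 0.12167143 0.034     ]] 92.50606697111566
```

The rib is at 2.4° and the block yaw is 2.5°, so the cap is bottomed. Now I back it off a quarter turn.

drive_tool:
  claw: [-1,-1,-1,-1,-1,-1,-1,-1,-1,-1,-1,-1,-1,-1]
  slide:
    - [0,0,0]
    - [0,0,-0.02]
    - [0,0,-0.03]
    - [0,0,-0.04]
    - [0,0,-0.05]
    - [0,0,-0.06]
    - [0,0,-0.07]
    - [0,0,-0.08]
    - [0,0,-0.1]
    - [0,0,-0.11]
    - [0,0,-0.12]
    - [0,0,-0.12]
    - [0,0,-0.12]
    - [0,0,-0.12]
  roll: [-0.14,-0.28,-0.42,-0.56,-0.7,-0.84,-0.98,-1.12,-1.26,-1.4,-1.5,-1.57,-1.57,-1.57]

```text
time: 12.32
tool_pos: [0.5693, 0.15, 0.0467]
eef_rot: [-3.114, 0.404, 0.001]
contact_force: [-0.6, 5.7, -3.6]
opening: 0.0433
```

```bash
python3 goto.py .5694 .1499 .045
python3 - <<'E'
from plant import cams
import cv2,pickle
c=cams.get_calibration("wrist");im,d=cams.get_image("wrist");pickle.dump((c,im,d),open("w5.pkl","wb"));cv2.imwrite("pics/w5.png",im)
E
python3 ribw.py w5.pkl .0823
```

```text
t 12.325 tcp [0.5693 0.15   0.0467] q [-0.962  0.478  0.789  1.844 -0.403  0.987 -0.259] toolx deg -14.79 z [-3.0e-04  1.2e-03 -1.0e+00] open 0.04327913529911413 F [-0.6  5.7 -3.6] T [ 1.08 -0.02  0.08]
slide cm [0.02 0.   0.17]
blob [258 271  28  46 695] [271.70647482 293.71942446]
((569.5791015625, 162.05006408691406), (5.050682067871094, 15.743425369262695), 1.0993565320968628)
line -89.06792 [0.56953971 0.16216734] from axis 89.81750996691639
```

View pics/w5.png

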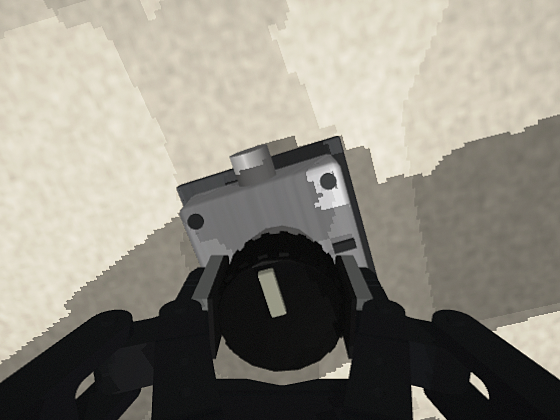

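The rib is now at 90.9°, so the cap has turned back 88.5°; about 1.4° is finger wind-up. I'll trim with 0.025 rad more.

drive_tool:
  claw: [-1,-1,-1,-1,-1,-1]
  slide:
    - [0,0,0]
    - [0,0,0]
    - [0,0,0]
    - [0,0,0]
    - [0,0,0]
    - [0,0,0]
  roll: [-0.015,-0.025,-0.025,-0.025,-0.025,-0.025]

```text
time: 13.12
tool_pos: [0.5693, 0.15, 0.0467]
eef_rot: [-3.119, 0.365, 0.001]
contact_force: [-0.5, 5.3, -2.3]
opening: 0.0429
```

```bash
python3 goto.py .5694 .1499 .045
python3 - <<'E'
from plant import cams,get_state
import cv2,pickle
c=cams.get_calibration("wrist");im,d=cams.get_image("wrist");pickle.dump((c,im,d),open("w6.pkl","wb"));cv2.imwrite("pics/w6.png",im)
im,d=cams.get_image("scene");cv2.imwrite("pics/sc6.png",im)
print(abs(get_state()['qvel']).max())
E
python3 ribw.py w6.pkl .0823
```

```text
t 13.125 tcp [0.5693 0.15   0.0467] q [-0.958  0.476  0.784  1.844 -0.4    0.986 -0.237] toolx deg -13.36 z [-3.0e-04  1.1e-03 -1.0e+00] open 0.042886359517193676 F [-0.5  5.3 -2.3] T [1.03 0.09 0.01]
slide cm [0.02 0.   0.17]
0.0015768897507354657
blob [258 271  28  46 684] [271.7997076  293.76754386]
((569.34033203125, 161.9998779296875), (4.9477858543396, 15.835061073303223), 2.537540912628174)
line -87.28075 [0.56927073 0.16213431] from axis 91.05631666739646
```

View pics/sc6.png

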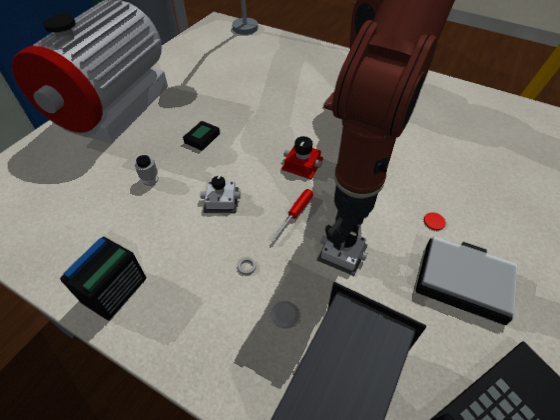

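The rib is at 92.7°, which is 90.3° from the bottomed reading. The arm is still and holding the cap. The bystanders are where they were at the start: small cap (219,190), screwdriver (292,215), ring (246,266). I'm handing in.

```bash
python3 -c "
from plant import r
print(r.sign_off())"
```

```text
the job is handed in; nothing more can be done
None
```

I screwed the 44 mm cap clockwise about 240° until it bottomed out, backed it off a quarter turn, and handed in with the gripper still holding it at 25 N. The clock stood at about 13 s of the 64 s allowed.

- **Bottomed out:** the fingers slipped on the rim and the wrist moment rose to 0.7 N m. The rib lined up with the index mark, reading 2.4° against a block yaw of 2.5°.
- **Quarter turn:** the first back-off measured 88.5° because of slight finger wind-up, so I trimmed it. The last wrist view gives 90.3° open.
- **Final hold:** the finger opening is 42.9 mm, the arm is still, and about 6 N remains at the tool, mostly sideways.
- **Bystanders:** in the last scene picture the small cap, the red look-alike and the loose things are where they were at the start. I compared them by eye, not by measurement.
- **Check that disagreed:** a rough rib-angle estimate from the scene camera at the bottomed position gave about -8°, and its line fit about 25°, from only a dozen or so pixels. I set it aside in favour of the close wrist view.

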